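# Change over the test boards on the measuring bench

### The arm

A 7-joint arm with a two-finger parallel gripper is mounted at the origin on the work surface. World frame = base frame: x ahead of the robot, y to its left, z up, the work surface at z = 0. Lengths are in m, angles in rad, forces in N, time in s.
With the tool pointing down it reaches from about 0.425 to 0.825 m from the base axis. Payload 3.6 kg.
Tool frame: the origin (TCP) lies where the fingers leave the gripper's body, on its centre line; the fingertips stand 73 mm ahead of it and the grasp point (between the pads) lies 54 mm ahead of it; z points along the fingers, y is the line along which they close (so a half turn about z gives the same grasp; the last joint's range is limited). The gripper opens to 85 mm and grips with 20 to 120 N. Pads are 22 mm wide; open, the fingers measure 114 mm over their backs; the gripper's body (76 mm by 85 mm) begins 54 mm behind the grasp point. The pads swing forward as they close: fully open they stand 13 mm farther back than shut.
Start: joints at [1.077, 0.615, -0.013, 1.423, 0.008, 1.103, -0.04], TCP at [0.293, -0.58, 0.304] pointing down, gripper open.
Joint ranges: [-3.12, 3.12], [-0.3, 2.06], [-1.34, 1.32], [0.26, 2.42], [-1.36, 4.5], [0.01, 1.98], [-2.84, 2.84]. Speed limits (rad/s): [2.79, 2.79, 3.14, 3.14, 3.14, 3.14, 3.14].

### API

Orientations are given as a unit quaternion [x, y, z, w].
In Python, from station import arm, snapshot, camera_info, ticket gives the robot as it stands. Calls block until the motion is done:
- arm.movep(position, orientation): joint-space move of the TCP to a pose.
- arm.line_to(position, velocity=0.15, ori=None): straight line of the TCP; ori=None keeps the orientation; velocity is the mean speed in m/s.
- arm.move_j(angles): joint-space move.
- arm.move_gripper(opening, effort=None): opening from 0.0 (shut) to 1.0 (fully open); effort is the grip in N (None keeps the last); returns when the fingers have stopped.
- arm.pause(seconds).
- arm.ik(position, orientation): joint angles nearest the present ones, or None.
- snapshot(name): name is "scene" or "top" or "wrist"; returns the picture (480x640x3 uint8, blue, green, red); there is no depth.
- camera_info(name): a dict with "fx", "fy", "cx", "cy" (pixels), "R" (3x3) and "t" (3): a world point X has camera coordinates R X + t; the wrist camera has in their place "T_tool_cam" (4x4, takes a point from camera to tool coordinates, whose origin is the TCP and whose axes are the flange's). Camera axes: x right, y down, z forward; pixel columns grow to the right and rows downward; lengths in m; the calibration is good to about 2 mm. A picture is of the moment at which its call begins: read the wrist's pose just before it. camera_info takes no time and is no camera call.
A pose or a line that the arm cannot do raises arm.MotionError and nothing moves.
- ticket.finish_job(): hands the job in; it is judged then, once.
Readings, each from a call of its own:
- arm.read_time(): time.
- arm.read_joint_positions(): joint angles.
- arm.read_dq(): joint speeds.
- arm.read_effort(): joint torques, N m.
- arm.read_tool_pos(): TCP position.
- arm.read_eef_rot(): TCP orientation.
- arm.read_ft_force(): force on the tool from outside, world axes, zero at the start.
- arm.read_wrist_torque(): the same for the moment, N m.
- arm.read_opening(): opening from 0.0 (shut) to 1.0 (fully open).
- arm.read_finger_force(): force on a finger pad.
Only numpy, scipy, OpenCV 4.12 (cv2) and the standard library are available. Lean on these libraries where they do the work, as an engineer would, in place of code of your own. Each camera call takes 0.05 s, during which the arm holds its last target. There are 200 camera calls.

### The job

The board with the black heat sink has been measured: first move it out of the red tray into the black tray. Then load the next boards one at a time, in this order: the one with the red can into the red tray, the yellow one into the yellow tray, the blue one into the blue tray. Each board must stand flat on its feet in the middle of its tray with its long side along the tray's long side, and the silvery-can board and the black bare board stay where they are.

Things in the scene. Friction and masses are not known exactly. Their poses are not given: they have to be found in the camera images.
- board_old: Loose green circuit board, 60 x 45 mm, on four black feet, with a black finned heat-sink block in its middle. Origin: underside of the feet, centre; x along the 60 mm side, z up. Plate 14 to 18 mm up; block 32 mm (x) by 26 mm (y), 18 to 48 mm up: grip it across its 26 mm, fingertips above the plate. Brass sockets 7 mm wide at x = +-25 mm, up to 27 mm. About 70 g. Starts in the red tray.
- board_red: Loose green circuit board, 60 x 45 mm, on four black feet, with a red box-shaped can in its middle. Origin: underside of the feet, centre; x along the 60 mm side, z up. Plate 14 to 18 mm up; can 32 mm (x) by 26 mm (y), 18 to 48 mm up: grip it across its 26 mm, fingertips above the plate. Brass sockets 7 mm wide at x = +-25 mm, up to 27 mm. About 70 g.
- board_yellow: Loose green circuit board, 60 x 45 mm, on four black feet, with a yellow box-shaped can in its middle. Origin: underside of the feet, centre; x along the 60 mm side, z up. Plate 14 to 18 mm up; can 32 mm (x) by 26 mm (y), 18 to 48 mm up: grip it across its 26 mm, fingertips above the plate. Brass sockets 7 mm wide at x = +-25 mm, up to 27 mm. About 70 g.
- board_blue: Loose green circuit board, 60 x 45 mm, on four black feet, with a blue box-shaped can in its middle. Origin: underside of the feet, centre; x along the 60 mm side, z up. Plate 14 to 18 mm up; can 32 mm (x) by 26 mm (y), 18 to 48 mm up: grip it across its 26 mm, fingertips above the plate. Brass sockets 7 mm wide at x = +-25 mm, up to 27 mm. About 70 g.
- tray_black: Fixed shallow black tray, open on top, 92 x 77 mm outside, 12 mm high, walls and floor 4 mm thick (inner floor 84 x 69 mm, 4 mm above the origin). Origin: centre of its underside; x along its 92 mm side, y along its 77 mm side, z up. Empty at the start; for the old board.
- tray_red: Fixed shallow red tray, open on top, 92 x 77 mm outside, 12 mm high, walls and floor 4 mm thick (inner floor 84 x 69 mm, 4 mm above the origin). Origin: centre of its underside; x along its 92 mm side, y along its 77 mm side, z up. At the start the old board stands in it.
- tray_yellow: Fixed shallow yellow tray, open on top, 92 x 77 mm outside, 12 mm high, walls and floor 4 mm thick (inner floor 84 x 69 mm, 4 mm above the origin). Origin: centre of its underside; x along its 92 mm side, y along its 77 mm side, z up. Empty at the start.
- tray_blue: Fixed shallow blue tray, open on top, 92 x 77 mm outside, 12 mm high, walls and floor 4 mm thick (inner floor 84 x 69 mm, 4 mm above the origin). Origin: centre of its underside; x along its 92 mm side, y along its 77 mm side, z up. Empty at the start.
- board_plain: Loose green circuit board, 60 x 45 mm, on four black feet, with a silvery bare-metal can in its middle. Origin: underside of the feet, centre; x along the 60 mm side, z up. Plate 14 to 18 mm up; can 32 mm (x) by 26 mm (y), 18 to 48 mm up: grip it across its 26 mm, fingertips above the plate. Brass sockets 7 mm wide at x = +-25 mm, up to 27 mm. About 70 g. Not part of the job.
- board_bare: Loose black circuit board of the same size and feet, 60 x 45 mm, with only a flat grey chip and two small brass sockets on it (27 mm high in all). Origin: underside of the feet, centre; x along the 60 mm side, z up. Not part of the job: leave it where it is.
There are look-alikes about, which are no part of the job. Leave any pink look-alike of the board_red alone.

How it is judged:
By the outcome, as a careful person would: the job done as asked, in the order asked, and still so for the second after the job is handed in, with the robot touching nothing.
It also fails if it takes over 106 s, if anything falls off the work surface, if the arm or the gripper's body presses on something with over 40 N, if the wrist force passes 120 N, or if a joint passes its speed limit or range.

## Working session

There is one attempt and no reset: what is moved stays moved. The work goes in short steps, each a Python script; the robot and the scene stay as the last script left them, time stands still between calls to the robot, and variables do not carry over. Pictures are saved under pics/ and viewed, at most 14 in all, crops included, and the job is handed in when it is done.

```bash
mkdir -p pics
python3 - <<'E'
from station import arm,snapshot,camera_info
import cv2
for n in("scene","top"):
    cv2.imwrite(f"pics/{n}0.png",snapshot(n)); c=camera_info(n); print(n,c)
print(camera_info("wrist"),arm.read_eef_rot(),arm.read_time())
E
```

```text
scene {'fx': 582.4602380274034, 'fy': 582.4602380274034, 'cx': 317.26545775099595, 'cy': 238.0547841627691, 'R': array([[ 0.57625833,  0.81718949,  0.01129942],
       [ 0.50320092, -0.34388049, -0.79280202],
       [-0.64398382,  0.46254465, -0.6093745 ]]), 't': array([-0.27689499, -0.21552653,  1.30906812])}
top {'fx': 462.6741112699848, 'fy': 462.6741112699848, 'cx': 325.70625047058695, 'cy': 241.6960218579413, 'R': array([[-7.28344909e-03, -9.99326527e-01,  3.59644661e-02],
       [-9.81273495e-01,  2.19745315e-04, -1.92619521e-01],
       [ 1.92481894e-01, -3.66939118e-02, -9.80614235e-01]]), 't': array([-0.00960289,  0.48882405,  0.72312054])}
{'fx': 418.2206340412652, 'fy': 418.2206340412652, 'cx': 315.37589191511785, 'cy': 240.70406454797498, 'T_tool_cam': array([[ 4.07684081e-04, -9.59400707e-01, -2.82046304e-01,
         7.16337226e-02],
       [ 9.99999410e-01,  6.75138734e-04, -8.51082731e-04,
         6.72143244e-05],
       [ 1.00694976e-03, -2.82045790e-01,  9.59400416e-01,
        -7.11359243e-02],
       [ 0.00000000e+00,  0.00000000e+00,  0.00000000e+00,
         1.00000000e+00]])} [ 9.72763802e-01  2.31795565e-01 -2.99102975e-04 -1.14520967e-03] 0.1
```

View pics/top0.png

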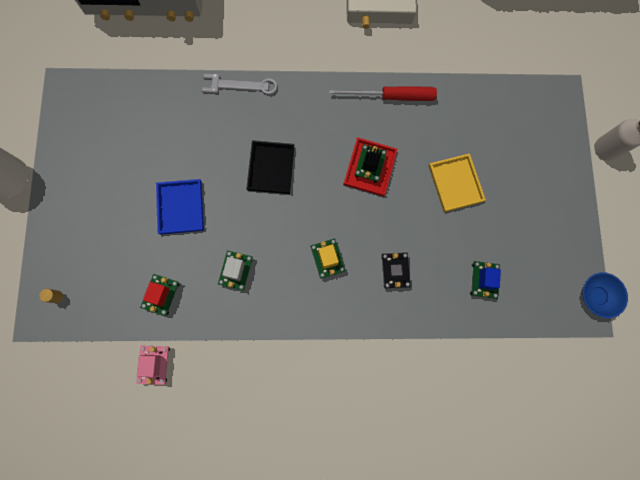

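View pics/scene0.png

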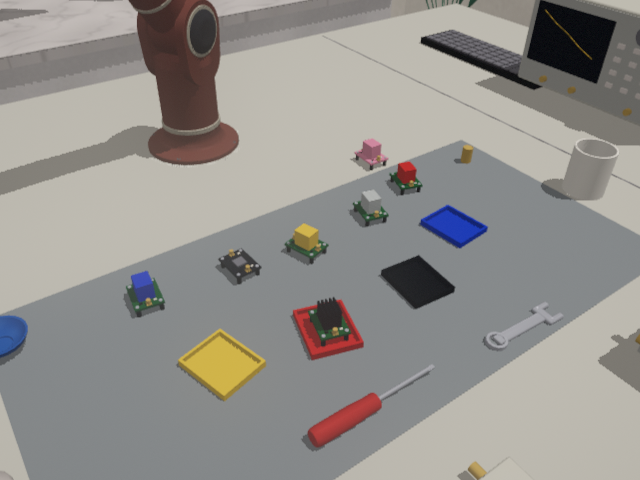

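Top view candidates:
- **Red:** red-can board (157,295), pink look-alike (152,365), red tray (370,167), screwdriver handle (410,93).
- **Yellow:** board (328,257), tray (457,183), amber peg (50,296).
- **Blue:** board (490,278), tray (180,207), bowl (605,295).
- **Black:** heat-sink board (371,163) in the red tray, bare board (397,270), black tray (271,167).
- **Silvery:** board (235,270), stays put.

My choices are the green boards with the saturated cans, plus the heat-sink board.

```bash
cat > h.py <<'E'
from station import arm,snapshot,camera_info
import numpy as np,cv2
from scipy.spatial.transform import Rotation as R
def cam(n):
    c=camera_info(n)
    if n=="wrist":
        T=np.eye(4);T[:3,:3]=R.from_quat(arm.read_eef_rot()).as_matrix();T[:3,3]=arm.read_tool_pos()
        W=np.linalg.inv(T@c["T_tool_cam"]);c["R"],c["t"]=W[:3,:3],W[:3,3]
    return c
def ray(c,uv,z):
    uv=np.asarray(uv,float).reshape(-1,2)
    d=np.c_[(uv[:,0]-c["cx"])/c["fx"],(uv[:,1]-c["cy"])/c["fy"],np.ones(len(uv))]@c["R"]
    o=-c["R"].T@c["t"]; s=(z-o[2])/d[:,2]
    return (o+d*s[:,None])[:,:2]
def proj(c,P):
    p=c["R"]@np.asarray(P)+c["t"];return np.array([c["fx"]*p[0]/p[2]+c["cx"],c["fy"]*p[1]/p[2]+c["cy"]])
HSV=dict(green=[(40,60,15),(90,255,255)],yellow=[(15,130,90),(35,255,255)],blue=[(108,130,40),(130,255,255)],
 black=[(0,0,0),(180,255,38)],red=[(0,170,50),(8,255,255)])
def mask(im,col):
    h=cv2.cvtColor(im,cv2.COLOR_BGR2HSV);m=cv2.inRange(h,*[np.array(x) for x in HSV[col]])
    if col=="red": m|=cv2.inRange(h,np.array((174,170,50)),np.array((180,255,255)))
    return m
def rect(im,c,col,seed,rad,z):
    """min-area rectangle on plane z of all pixels of a colour within rad px of seed: x,y,yaw of long side,long,short"""
    m=mask(im,col);k=np.zeros_like(m);cv2.circle(k,tuple(int(round(v)) for v in seed),int(rad),255,-1)
    m=cv2.morphologyEx(m&k,cv2.MORPH_OPEN,np.ones((2,2),np.uint8))
    cs=[q.reshape(-1,2) for q in cv2.findContours(m,0,2)[0] if cv2.contourArea(q)>15]
    P=ray(c,np.vstack(cs),z)
    (x,y),(w,h),a=cv2.minAreaRect((P*1000).astype(np.float32))
    a=np.radians(a)
    if w<h: w,h,a=h,w,a+np.pi/2
    return np.array([x/1000,y/1000,(a+np.pi/2)%np.pi-np.pi/2,w,h])
E
python3 - <<'E'
from h import *
im=snapshot("top");c=cam("top");np.set_printoptions(suppress=True,precision=3)
for n,col,s,r,z in [("t_black","black",(271,167),38,.012),("t_red","red",(371,167),36,.012),("t_yel","yellow",(457,183),38,.012),("t_blue","blue",(180,207),38,.012),
 ("old","green",(371,163),30,.022),("red","green",(160,295),26,.018),("yel","green",(328,258),27,.018),("blue","green",(486,280),24,.018)]:
    print(n,rect(im,c,col,s,r,z))
for n,col,s,r in [("red","red",(157,295),25),("yel","yellow",(328,257),25),("blue","blue",(490,278),20)]: print("can",n,rect(im,c,col,s,r,.048))
cv2.imwrite("pics/crop.png",np.hstack([cv2.resize(im[y-40:y+40,x-50:x+50],None,fx=4,fy=4)[:,:] for x,y in [(371,167),(155,300)]]))
print(-c["R"].T@c["t"])
E
```

```text
t_black [ 0.63   0.083 -0.081 93.757 76.115]
t_red [ 0.633 -0.096 -0.291 94.03  75.805]
t_yel [ 0.604 -0.252  0.257 93.935 80.477]
t_blue [ 0.558  0.241  0.091 94.422 78.978]
old [ 0.636 -0.095 -0.285 59.075 43.098]
red [ 0.403  0.264 -0.312 59.871 45.797]
yel [ 0.464 -0.017  0.29  60.202 44.813]
blue [ 0.427 -0.289 -0.141 60.022 46.299]
can red [ 0.402  0.261  1.243 33.243 32.254]
can yel [ 0.467 -0.016  0.29  42.158 28.104]
can blue [ 0.426 -0.285  1.499 35.39  34.46 ]
[0.34  0.017 0.804]
```

View pics/crop.png

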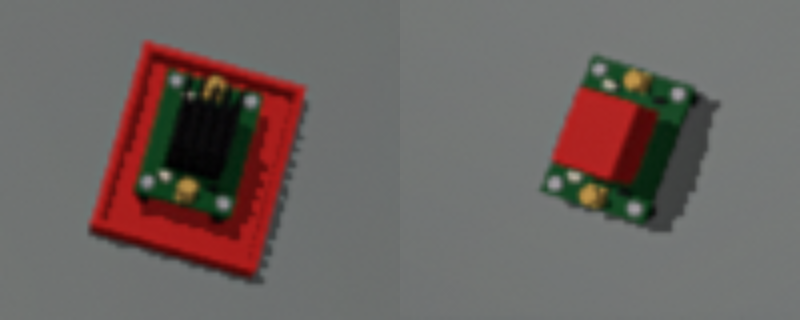

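The crop confirms both choices: the heat-sink board sits in the red tray (left), and the red can is on a green plate (right). Next I check reachability and take one close look above the old board.

```bash
cat >> h.py <<'E'
np.set_printoptions(suppress=True,precision=3)
TR=dict(black=[.630,.083,-.081],red=[.633,-.096,-.291],yellow=[.604,-.252,.257],blue=[.558,.241,.091])
BD=dict(old=[.636,-.095,-.285],red=[.403,.264,-.312],yellow=[.464,-.017,.290],blue=[.427,-.289,-.141])
def q(psi): return (R.from_euler("z",psi)*R.from_euler("x",np.pi)).as_quat()
E
python3 - <<'E'
from h import *
for nm,D in(("T",TR),("B",BD)):
  for n,(x,y,a) in D.items():
    for f in(0,np.pi):
      for z in(.22,.095): 
        j=arm.ik([x,y,z],q(a+f)); print(nm,n,f>0,z,j if j is None else np.array(j))
E
```

```text
T black False 0.22 [-0.183  0.675  0.031  1.569 -0.024  0.898 -1.796]
T black False 0.095 [-0.233  0.841  0.116  1.653 -0.142  0.656 -1.694]
T black True 0.22 [ 0.239  0.778 -0.733  1.554  0.578  1.036  0.838]
T black True 0.095 [ 0.2    0.931 -0.656  1.638  0.724  0.831  0.722]
T red False 0.22 [ 0.036  0.685  0.138  1.556 -0.11   0.908 -1.65 ]
T red False 0.095 [ 0.035  0.848  0.14   1.639 -0.17   0.667 -1.599]
T red True 0.22 [ 0.463  0.755 -0.622  1.54   0.493  1.006  0.982]
T red True 0.095 [ 0.412  0.902 -0.524  1.625  0.593  0.779  0.9  ]
T yellow False 0.22 [ 0.347  0.703  0.026  1.509 -0.021  0.931 -0.935]
T yellow False 0.095 [ 0.345  0.859  0.03   1.591 -0.036  0.691 -0.922]
T yellow True 0.22 [ 0.755  0.807 -0.737  1.494  0.586  1.071  1.713]
T yellow True 0.095 [ 0.714  0.95  -0.648  1.578  0.705  0.86   1.62 ]
T blue False 0.22 [-0.367  0.639 -0.126  1.649  0.099  0.859 -2.012]
T blue False 0.095 [-0.475  0.809  0.052  1.736 -0.066  0.598 -1.864]
T blue True 0.22 [ 0.006  0.757 -0.789  1.637  0.613  1.011  0.68 ]
T blue True 0.095 [-0.117  0.875 -0.557  1.724  0.65   0.
[... 415 characters left out ...]
.281]
B red True 0.22 [ 0.058  0.708 -1.093  1.981  0.786  0.956 -0.18 ]
B red True 0.095 [-0.507  0.702 -0.177  2.089  0.316  0.375  0.321]
B yellow False 0.22 [ 0.035  0.452 -0.064  2.044  0.047  0.647 -1.34 ]
B yellow False 0.095 [-0.019  0.684  0.012  2.141 -0.025  0.317 -1.267]
B yellow True 0.22 [ 0.505  0.551 -0.756  2.03   0.543  0.768  1.28 ]
B yellow True 0.095 [ 0.299  0.728 -0.464  2.131  0.755  0.449  1.099]
B blue False 0.22 [ 0.476  0.517  0.113  1.914 -0.085  0.715 -1.073]
B blue False 0.095 [ 0.494  0.725  0.089  2.002 -0.144  0.421 -1.019]
B blue True 0.22 [ 0.976  0.59  -0.644  1.898  0.478  0.811  1.505]
B blue True 0.095 [ 0.852  0.767 -0.463  1.991  0.655  0.534  1.353]
```

Run:
```python
from h import *
x,y,a=BD["old"]
arm.movep([x,y,.22],q(a));print(arm.read_time())
c=cam("wrist");im=snapshot("wrist");cv2.imwrite("pics/w_old.png",im)
ft=lambda o,z:proj(c,[o[0],o[1],z])
print("old",rect(im,c,"green",ft(BD["old"],.022),70,.022),"tray",rect(im,c,"red",ft(TR["red"],.012),110,.012))
print(ft(BD["old"],.022),arm.read_tool_pos())
```

```text
2.3
old [ 0.639 -0.092 -0.287 58.38  43.4  ] tray [ 0.636 -0.094 -0.287 91.631 76.833]
[312.576 230.252] [ 0.636 -0.097  0.22 ]
```

View pics/w_old.png

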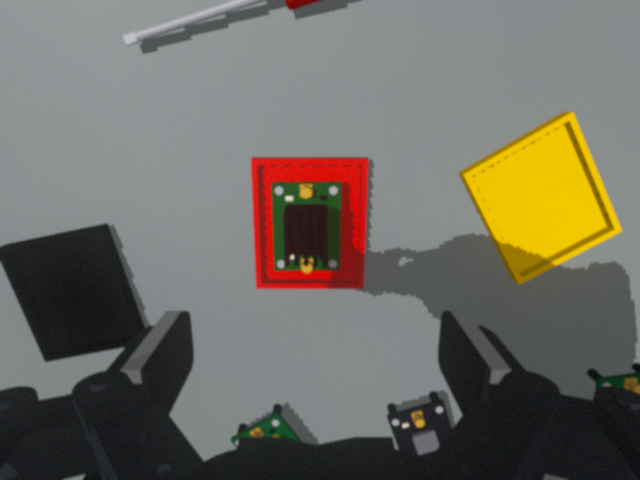

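The wrist view shows the heat-sink board at (306,228) inside the red tray and agrees with the top view to 3 mm. That is good enough to pick.

```bash
cat >> h.py <<'E'
OFF=np.array([.0015,.001])   # half of the top/wrist disagreement
H=.20
def pick(b,base=0.,fly=True):
    x,y,a=b; x,y=np.array([x,y])+OFF
    if fly: arm.movep([x,y,H],q(a))
    arm.line_to([x,y,.095+base],.15,ori=q(a)); print("low",arm.read_tool_pos()-[x,y,.095+base])
    arm.move_gripper(0.,40); print("grip",arm.read_opening(),arm.read_finger_force())
    arm.line_to([x,y,H],.2); print("held",arm.read_opening(),arm.read_finger_force(),arm.read_ft_force(),arm.read_time())
def place(t,dz=.0995):
    x,y,a=t; x,y=np.array([x,y])+OFF
    arm.movep([x,y,H],q(a))
    arm.line_to([x,y,.125],.2,ori=q(a)); arm.pause(.2)
    arm.line_to([x,y,dz],.06); print("low",arm.read_tool_pos()-[x,y,dz],arm.read_ft_force())
    arm.move_gripper(.75); arm.line_to([x,y,H],.2); print("t",arm.read_time())
def check(names):
    im=snapshot("top");c=cam("top")
    for n,o,col in names:
        t=TR[n];s=proj(c,[t[0],t[1],.02]); b=rect(im,c,"green",s,34,.022); r=rect(im,c,col,s,38,.012)
        e=b-r;C,S=np.cos(r[2]),np.sin(r[2]);print(n,b,"tray",r,"err mm/deg",1000*(C*e[0]+S*e[1]),1000*(C*e[1]-S*e[0]),np.degrees(e[2]))
    return im
E
python3 - <<'E'
from h import *
pick(BD["old"],.004); place(TR["black"])
x,y,a=BD["red"]; arm.movep([x,y,.22],q(a)); arm.pause(.2)
im=check([("black","old","black")]);cv2.imwrite("pics/top1.png",im)
c=cam("wrist");w=snapshot("wrist");cv2.imwrite("pics/w_red.png",w)
print("red",rect(w,c,"green",proj(c,[x,y,.018]),70,.018),arm.read_tool_pos(),arm.read_time())
E
```

```text
low [ 0.001 -0.     0.001]
grip 0.29666986605163065 40.47849407186732
held 0.29864619130112197 40.03338169190101 [ 0.26   0.781 -1.396] 4.6583
low [-0.001  0.    -0.   ] [-2.24  -0.122  4.566]
t 7.8083
black [ 0.629  0.08  -0.09  63.369 47.87 ] tray [ 0.631  0.083 -0.084 93.761 75.973] err mm/deg -0.978469816202279 -2.929576153539795 -0.3773345947265964
red [ 0.405  0.268 -0.313 59.998 45.051] [0.404 0.263 0.22 ] 9.2333
```

View pics/top1.png

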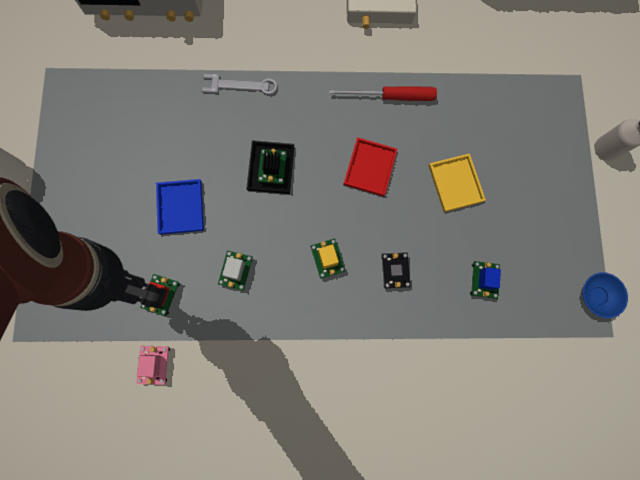

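View pics/w_red.png

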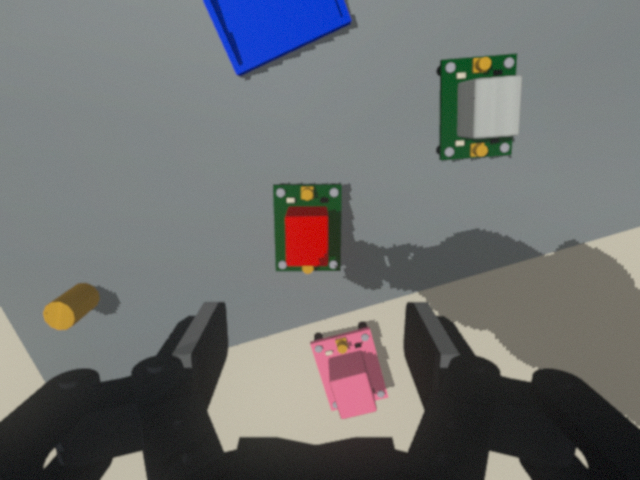

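The old board now stands in the black tray at (272,166), about 3 mm off centre. The wrist view shows the red-can board at (307,228), with the pink one separate at (347,370). I'll use the wrist-consistent offset and check the black tray close up.

```bash
sed -i 's/^OFF=.*/OFF=np.array([.0025,.0035])/' h.py
cat >> h.py <<'E'
def wcheck(n,col,fn):
    x,y,a=TR[n];x,y=np.array([x,y])+OFF
    arm.movep([x,y,.22],q(a));arm.pause(.2);c=cam("wrist");im=snapshot("wrist");cv2.imwrite(fn,im)
    s=proj(c,[x,y,.02]);b=rect(im,c,"green",s,65,.022);r=rect(im,c,col,s,105,.012)
    e=b-r;C,S=np.cos(r[2]),np.sin(r[2]);print(n,b,"tray",r,"err mm/deg",1000*(C*e[0]+S*e[1]),1000*(C*e[1]-S*e[0]),np.degrees(e[2]),arm.read_time())
E
python3 - <<'E'
from h import *
wcheck("black","black","pics/w_black.png")
E
```

```text
black [ 0.631  0.083 -0.081 62.164 46.837] tray [ 0.616  0.074  0.288 66.063 60.927] err mm/deg 17.14946693659787 4.464705672137825 -21.091861724853516 10.6
```

View pics/w_black.png

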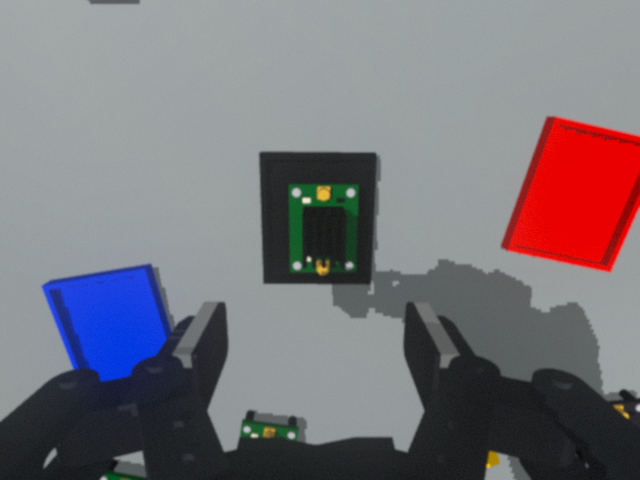

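The wrist view confirms it: the board spans columns 289–358 and the tray 262–375, so the board is about 3 mm towards −y. I'll re-seat it, then load red.

Run:
```python
from h import *
b=np.array([.6315,.084,-.081]);b[:2]-=OFF
pick(b,.004); place(TR["black"])
pick(BD["red"]); place(TR["red"])
x,y,a=BD["yellow"]; arm.movep([x+OFF[0],y+OFF[1],.22],q(a)); arm.pause(.2)
im=check([("black","old","black"),("red","red","red")]);cv2.imwrite("pics/top2.png",im)
c=cam("wrist");w=snapshot("wrist")
print("yel",rect(w,c,"green",proj(c,[x,y,.018]),70,.018),arm.read_tool_pos(),arm.read_time())
```

```text
low [0.001 0.    0.001]
grip 0.29551349444143027 39.85113056085538
held 0.29281994193847294 39.31031079220432 [ 0.145  0.353 -2.088] 12.7583
low [-0. -0.  0.] [-2.314 -0.119  6.517]
t 15.4167
low [ 0.001 -0.     0.   ]
grip 0.2969468012272274 39.60563242435455
held 0.29367656388379315 39.27163481712341 [-1.329 -0.269  0.007] 18.4833
low [-0.  0.  0.] [-2.966  0.793  6.186]
t 22.4667
black [ 0.629  0.083 -0.076 63.308 47.796] tray [  0.627   0.079  -0.033 101.697  86.172] err mm/deg 1.9801103418906991 3.7473378103394213 -2.4865951538086164Traceback (most recent call last):
  File "<stdin>", line 6, in <module>
  File "h.py", line 54, in check
    t=TR[n];s=proj(c,[t[0],t[1],.02]); b=rect(im,c,"green",s,34,.022); r=rect(im,c,col,s,38,.012)
                                         ~~~~^^^^^^^^^^^^^^^^^^^^^^^^
  File "h.py", line 28, in rect
    P=ray(c,np.vstack(cs),z)
            ~~~~~~~~~^^^^
    return _nx.concatenate(arrs, 0, dtype=dtype, casting=casting)
           ~~~~~~~~~~~~~~~^^^^^^^^^^^^^^^^^^^^^^^^^^^^^^^^^^^^^^^
ValueError: need at least one array to concatenate
```

The arm hid the red tray from the top camera. The black tray is now centred: board at (.629,.083), tray at (.630,.083). I'll check red with the wrist.

Run:
```python
from h import *
wcheck("red","red","pics/w_tred.png")
```

```text
red [ 0.637 -0.094 -0.291 52.868 43.398] tray [ 0.636 -0.094 -0.288 91.184 76.793] err mm/deg 0.3288113740102734 0.006678716137938534 -0.16763305664066017 24.5167
```

View pics/w_tred.png

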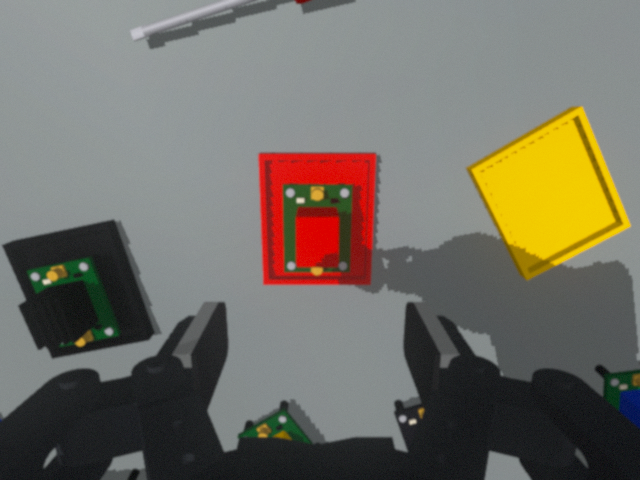

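The red board is centred in the red tray, with its plate at (318,228) and the tray at (318,219), and the two are aligned. Next are yellow and blue.

Run:
```python
from h import *
pick(BD["yellow"]); place(TR["yellow"]); wcheck("yellow","yellow","pics/w_ty.png")
pick(BD["blue"]); place(TR["blue"]); wcheck("blue","blue","pics/w_tb.png")
cv2.imwrite("pics/w2.png",np.hstack([cv2.imread(f)[100:340,130:510] for f in("pics/w_ty.png","pics/w_tb.png")]))
arm.movep([.45,-.45,.3],q(-.5));cv2.imwrite("pics/topf.png",snapshot("top"));check([("black","old","black"),("red","red","red"),("yellow","y","yellow"),("blue","b","blue")])
```

```text
low [ 0.001 -0.     0.   ]
grip 0.29887199121836905 39.484920501708984
held 0.29892486912993 39.27740514278412 [-1.147  0.193 -0.746] 27.2417
low [-0.  0.  0.] [-1.815  0.646  6.914]
t 30.7083
yellow [ 0.606 -0.249  0.256 58.229 43.529] tray [ 0.607 -0.251  0.258 92.994 77.919] err mm/deg -1.3012523933673492 1.9458357487692475 -0.16278457641602748 31.2083
low [ 0.001 -0.     0.   ]
grip 0.29438743085945007 39.74546492099762
held 0.2967834968095856 39.2716509103775 [-0.202  0.315 -2.318] 33.9167
low [-0. -0.  0.] [-2.378 -0.428  6.167]
t 38.2917
blue [ 0.559  0.244  0.092 59.015 43.86 ] tray [ 0.56   0.245  0.093 93.142 77.687] err mm/deg -1.7086796129956046 -1.4658087878956854 -0.09019184112548256 38.7917
black [ 0.629  0.083 -0.092 63.861 47.654] tray [ 0.631  0.083 -0.083 93.735 76.085] err mm/deg -1.404943993270242 -0.3429530912294625 -0.4919815063477058
red [ 0.628 -0.095 -0.3   53.718 42.742] tray [ 0.633 -0.096 -0.291 93.977 75.805] err mm/deg -5.2304320478748965 0.02403738839450555 -0.5676040649413867
yellow [ 0.593 -0.243  1.011 66.576 35.87 ] tray [ 0.604 -0.252  0.257 93.935 80.477] err mm/deg -8.584527856517838 11.675468614526281 43.22229671478271
blue [ 0.556  0.24   0.084 59.562 43.957] tray [ 0.558  0.241  0.091 94.422 78.978] err mm/deg -2.273950532497059 -1.2481345105619703 -0.36245155334472307
```

View pics/w2.png

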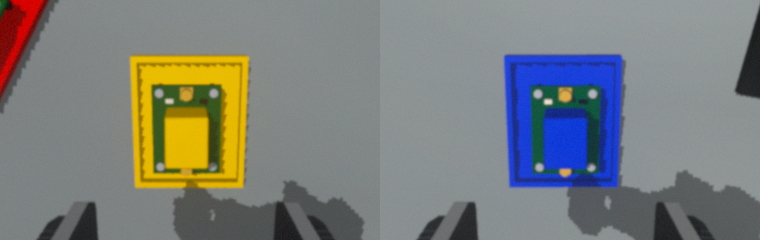

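View pics/topf.png

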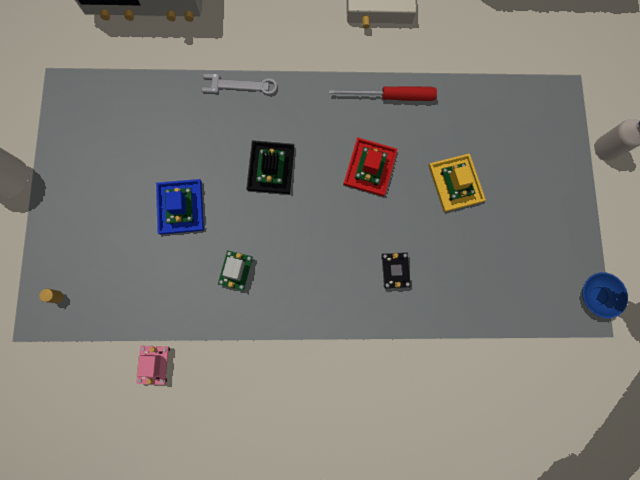

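The final top view shows all four boards in their trays, and the wrist checks of the red, yellow and blue trays put each board within about 2.5 mm of centre. The larger red and yellow errors from the top camera come from the can hiding part of the plate. The silvery board (235,270), the bare board (397,270) and the pink one have not moved, and the arm is clear.

```bash
python3 -c "
from station import ticket
print(ticket.finish_job())"
```

```text
the job is handed in; nothing more can be done
None
```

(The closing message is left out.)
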